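# Offer the hand perch beside the clamped perch

## Robot

A 6-joint arm with a two-finger parallel gripper is mounted at the origin on the work surface. World frame = base frame: x ahead of the robot, y to its left, z up, the work surface at z = 0. Lengths are in m, angles in degrees, forces in N, time in s.
With the tool pointing down it reaches from about 0.325 to 0.85 m from the base axis. Payload 15.5 kg.
Tool frame: the origin (TCP) lies where the fingers leave the gripper's body, on its centre line; the fingertips stand 78 mm ahead of it and the grasp point (between the pads) lies 60 mm ahead of it; z points along the fingers, y is the direction in which the jaws open and shut (so a half turn about z gives the same grasp; the last joint's range is limited). The gripper opens to 91 mm and grips with 3 to 60 N. Pads are 32 mm wide; open, the fingers measure 118 mm over their backs; the gripper's body (76 mm by 178 mm) begins 60 mm behind the grasp point.
Start: joints at [70.674, 28.281, 77.091, -0, 74.628, -5.472], TCP at [0.15, 0.607, 0.292] pointing down, gripper open.
Joint ranges: [-166.48, 166.48], [-47.26, 123.95], [12.59, 153.08], [-70.14, 250.14], [6.76, 159.57], [-176.63, 176.63]. Speed limits (degrees/s): [108.29, 108.29, 147.25, 172.46, 172.46, 172.46].

## Interface

Orientations are given as a 3x3 rotation matrix whose columns are the frame's x, y, z axes.
In Python, from station import goto, move_l, set_joints, release, close_gripper, dwell, ik, snapshot, camera_info, Unreachable, job_done, current_t, current_joint_positions, current_qvel, current_effort, current_position, current_orientation, current_contact_force, current_moment, current_gripper_width gives the robot as it stands. Calls block until the motion is done:
- goto(position, orientation): joint-space move of the TCP to a pose.
- move_l(position, velocity=0.15, orientation=None, stop_force=None): straight line of the TCP; orientation=None keeps the orientation; velocity is the mean speed in m/s. With stop_force (N) it stops when the force on the tool has changed by that much, and returns True; else False.
- set_joints(angles): joint-space move.
- release() and close_gripper(f_grip=None): open the fingers fully, or close them until they stop; f_grip is the grip in N (None keeps the last).
- dwell(seconds).
- ik(position, orientation): joint angles nearest the present ones, or None.
- snapshot(name): name is "scene" or "side" or "wrist"; returns (picture, depth): 420x560x3 uint8, red, green, blue; 420x560 float32, m along the optical axis (not along the pixel's ray), 0 where there is no reading.
- camera_info(name): a dict with "intrinsics" (3x3 intrinsics, pixels), "view" (4x4, takes a point from world to camera coordinates); the wrist camera has in their place "tool_from_camera" (4x4, takes a point from camera to tool coordinates, whose origin is the TCP and whose axes are the flange's). Camera axes: x right, y up, looking along -z (the intrinsics and any distortion apply to the point x, -y, -z); pixel columns grow to the right and rows downward; lengths in m; the calibration is good to about 2 mm. The wrist camera is an equidistant fisheye: a pixel r from the principal point sees the ray r / f radians off the axis. A picture is of the moment at which its call begins: read the wrist's pose just before it. camera_info takes no time and is no camera call.
A pose or a line that the arm cannot do raises Unreachable and nothing moves.
- job_done(): hands the job in, once; it reports no verdict.
Readings, each from a call of its own:
- current_t(): time.
- current_joint_positions(): joint angles.
- current_qvel(): joint speeds.
- current_effort(): joint torques, N m.
- current_position(): TCP position.
- current_orientation(): TCP orientation.
- current_contact_force(): force on the tool from outside, world axes, zero at the start.
- current_moment(): the same for the moment, N m.
- current_gripper_width(): finger opening in m.
Only numpy, scipy, OpenCV 4.12 (cv2) and the standard library are available. Lean on these libraries where they do the work, as an engineer would, in place of code of your own. Each camera call takes 0.05 s, during which the arm holds its last target. There are 200 camera calls.

## Task

Get the hand perch ready for the parakeet to step across: take it by its orange handle, draw it up out of the green cup without tipping the cup, turn it level and bring it beside the short pine perch clamped on the splashback, without knocking that perch. Hold it parallel to the clamped perch, the two pine rods side by side with their middles level with each other along their length, about 8 cm apart, the hand perch about 2 cm the higher. Finish while still holding it there by the handle, steady and not touching the clamped perch; leave the cup standing where it is and the toy, bell, bowl and jar undisturbed.

Things in the scene. Friction and masses are not known exactly. Their poses are not given: they have to be found in the camera images.
- step_perch: the loose hand perch, 200 mm long, about 70 g: a round pine rod (120 mm long, 20 mm thick) continued by an orange plastic handle (80 mm long, 18 mm thick), a thin brass ring between them. Its origin is the centre of the handle; its z axis runs along the stick from the pine rod towards the handle's end. At the start it leans in the green cup, pine end on the cup's floor, handle up and leaning over the rim roughly towards the robot (about 40 degrees from upright)
- rod_mid (a point): the middle of the hand perch's pine rod, 100 mm from the handle's centre along the stick; axes as step_perch
- perch_mid (a point): the middle of the clamped perch: a level, fixed pine rod 20 mm thick with 150 mm of free length, its axis 188 mm above the worktop, held in a white plastic clamp on the top edge of the glass splashback (edge 150 mm above the worktop, 0.815 m ahead of the robot) and pointing roughly towards the robot. The point is on the rod's axis, half-way along its free length; x along the rod, from its free end towards the splashback; y level, across the rod; z up
- cup_rim (a point): the centre of the mouth of the loose green ceramic cup: round and straight-walled, 92 mm outside, 86 mm high, 4 mm wall, 6 mm floor, 340 g; it stands on the perforated aluminium shelf, whose top is 20 mm above the worktop. z up, out of the mouth
- knot_mid (a point): the centre of the red wooden knot toy, 80 mm wide and 43 mm high, standing loose on the shelf
- bell_mid (a point): a point 25 mm above the foot of the steel bell, 56 mm wide and 63 mm high, standing loose on the shelf
- bowl_mid (a point): a point 20 mm above the foot of the steel seed bowl, 110 mm wide and 42 mm high, standing loose on the shelf
- jar_mid (a point): a point 50 mm above the foot of the closed amber treat jar, 76 mm wide and 105 mm high, standing loose on the shelf
- perch: the clamped perch together with its socket; its origin is the swivel on top of the clamp, x and z as perch_mid, which lies 101 mm towards the robot and 14 mm above it. Far to its left, in the far left corner of the shelf and out of the way, a clear acrylic foraging cube of 130 mm is screwed down
Not all that is in view belongs to the job. Leave any pink look-alike of the step_perch alone.

How it is judged (in metres and radians):
On the way:
1. the hand perch has been drawn clear of the cup: its pine rod's middle is more than 80 mm above the cup's mouth, the cup still upright (z of rod_mid in the frame of cup_rim above 0.08 m and angle between cup_rim's own z axis and vertical below 0.2 rad), for 0.1 s.
At the end, for the whole second after the job is handed in: Held still by the handle (within 40 mm of its centre), level (0.17 rad), parallel to the clamped perch (0.2 rad), not touching it; rod middles within 35 mm along, 55-115 mm apart, 3-45 mm higher; cup upright within 40 mm, knot, bell, bowl, jar within 30 mm of their places (angle between step_perch's own z axis and vertical between 1.4 and 1.74 rad and angle between the z axis of step_perch and the x axis of perch_mid, either way round below 0.2 rad and x of rod_mid in the frame of perch_mid between -0.035 and 0.035 m and (y of rod_mid in the frame of perch_mid between 0.055 and 0.115 m or y of rod_mid in the frame of perch_mid between -0.115 and -0.055 m) and z of rod_mid in the frame of perch_mid between 0.003 and 0.045 m and contact force between the fingers and step_perch above 2 N and distance between the grasp point and step_perch below 0.04 m and contact force between each of step_perch, the arm, the fingers and perch below 0.2 N and linear speed of step_perch below 0.03 m/s and angular speed of step_perch below 0.2 rad/s and angle between cup_rim's own z axis and vertical below 0.1 rad and distance of cup_rim from where it was at the start of the episode below 0.04 m and distance of each of knot_mid, bell_mid, bowl_mid, jar_mid from where it was at the start of the episode below 0.03 m); the arm keeps its last pose, push and grip.
It fails at once if the cup is tipped (angle between cup_rim's own z axis and vertical above 0.35 rad).
It fails at once if the clamped perch is knocked (contact force between any of step_perch, the arm, the fingers and perch above 5 N).
It fails at once if the toy, bell, bowl or jar is disturbed (distance of any of knot_mid, bell_mid, bowl_mid, jar_mid from where it was at the start of the episode above 0.03 m).
It also fails if it takes over 32 s, if anything falls off the work surface, if the arm or the gripper's body presses on something with over 40 N, if the wrist force passes 120 N, or if a joint passes its speed limit or range.

## Working session

There is one attempt and no reset: what is moved stays moved. The work goes in short steps, each a Python script; the robot and the scene stay as the last script left them, time stands still between calls to the robot, and variables do not carry over. Pictures are saved under pics/ and viewed, about 8 in all and at most 12, crops included, and the job is handed in when it is done.

```bash
ls; mkdir -p pics; cat > h.py <<'E'
import numpy as np, cv2
from station import *
def pts(name, depth):
    c=camera_info(name); K=np.array(c["intrinsics"]); V=np.linalg.inv(np.array(c["view"]))
    v,u=np.mgrid[:420,:560]
    x=(u-K[0,2])/K[0,0]*depth; y=(v-K[1,2])/K[1,1]*depth
    P=np.stack([x,-y,-depth,np.ones_like(x)],-1)@V.T
    return P[...,:3]
E
python3 - <<'E'
from h import *
for n in("scene","side"):
    p,d=snapshot(n); cv2.imwrite(f"pics/{n}0.png",p[...,::-1]); np.savez(f"{n}0.npz",p=p,d=d)
    c=camera_info(n); print(n,{k:np.round(v,3).tolist() if not isinstance(v,str) else v for k,v in c.items()},(d>0).mean())
print(current_t())
E
```

```text
pics
scene {'intrinsics': [[379.283, 0.0, 281.753], [0.0, 379.283, 211.138], [0.0, 0.0, 1.0]], 'view': [[-0.099, 0.995, -0.024, 0.09], [-0.586, -0.039, 0.809, 0.185], [0.804, 0.094, 0.587, -1.64], [0.0, 0.0, 0.0, 1.0]]} 0.9957993197278912
side {'intrinsics': [[408.869, 0.0, 280.979], [0.0, 408.869, 204.907], [0.0, 0.0, 1.0]], 'view': [[0.872, -0.489, 0.004, -0.452], [0.311, 0.562, 0.767, -0.249], [-0.377, -0.668, 0.642, -1.008], [0.0, 0.0, 0.0, 1.0]]} 0.9959481292517007
0.1
```

View pics/scene0.png

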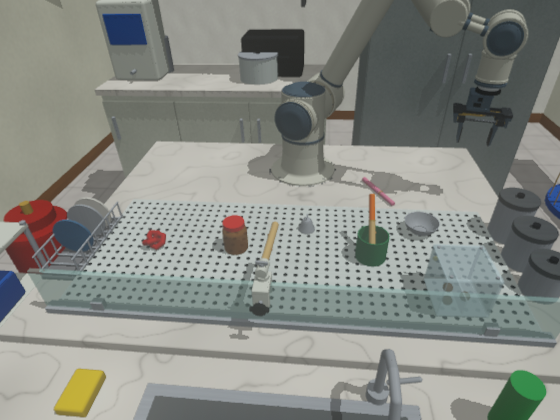

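View pics/side0.png

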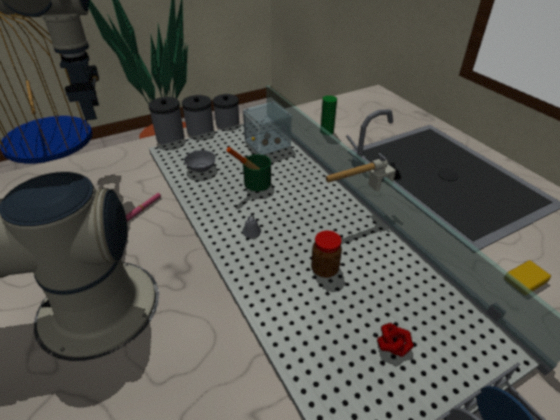

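The scene view looks back at the robot. The orange handle is at about (372,208) above the green cup (372,245), and the clamped perch runs (276,225)-(264,262). The bell is at (307,222), the jar (235,235), the bowl (421,225) and the toy (154,239). In the side view the handle is at (242,158), the cup (257,173) and the perch (355,171).

```bash
python3 - <<'E'
from h import *
def axis(Q):
    m=np.median(Q,0); Q=Q[np.linalg.norm(Q-m,axis=1)<.12]; m=Q.mean(0); a=np.linalg.svd(Q-m,full_matrices=False)[2][0]; t=(Q-m)@a
    return len(Q),(m).round(4),a.round(3),np.percentile(t,[1,99]).round(4)
R={"scene":dict(handle=(355,185,390,228),pine=(355,215,392,250),perch=(255,215,290,268),cup=(350,222,395,268),bell=(296,208,320,236),jar=(220,214,250,256),bowl=(400,210,445,242),knot=(140,228,170,252)),
"side":dict(handle=(222,140,265,175),pine=(245,155,270,180),perch=(320,155,392,186),cup=(240,150,275,192),bell=(238,208,266,240),jar=(308,230,345,280),bowl=(182,148,220,180),knot=(375,320,415,360))}
for n in R:
    z=np.load(n+"0.npz"); P=pts(n,z["d"]); hsv=cv2.cvtColor(z["p"],cv2.COLOR_RGB2HSV).astype(int); H,S,V=hsv[...,0],hsv[...,1],hsv[...,2]
    for k,(a,b,c,d) in R[n].items():
        M=np.zeros(H.shape,bool); M[b:d,a:c]=1; Z=P[...,2]
        M&={"handle":(H>=4)&(H<14)&(S>190)&(V>110),"pine":(H>=11)&(H<24)&(S>70)&(S<190)&(V>110),"perch":(H>=11)&(H<24)&(S>70)&(Z>.15),"cup":(H>60)&(H<90)&(S>90)&(Z>.03)}.get(k,Z>.035)
        Q=P[M]
        if len(Q)<5: print(n,k,len(Q)); continue
        if k in("handle","pine","perch"): print(n,k,*axis(Q))
        else:
            lo,hi=np.percentile(Q,[2,98],axis=0); print(n,k,len(Q),lo.round(3),hi.round(3))
            if k=="cup":
                W=Q[(Q[:,2]<.098)&(Q[:,2]>.04)]; 
                from scipy.optimize import least_squares
                r=least_squares(lambda c:np.hypot(W[:,0]-c[0],W[:,1]-c[1])-.046,[W[:,0].mean(),W[:,1].mean()],loss='soft_l1',f_scale=.003); print(" cup c",r.x.round(4),r.cost,len(W))
    cv2.imwrite(f"pics/c_{n}.png",0) if 0 else None
E
```

```text
scene handle 0
scene pine 143 [0.5373 0.2345 0.1082] [ 0.659  0.032 -0.752] [-0.0405  0.0396]
scene perch 234 [ 0.7105 -0.0439  0.1939] [ 0.998 -0.062  0.003] [-0.075   0.0646]
scene cup 39 [0.521 0.193 0.044] [0.602 0.279 0.106]
 cup c [0.5654 0.2336] 4.4241427061787776e-06 6
scene bell 130 [0.433 0.018 0.035] [0.463 0.056 0.08 ]
scene jar 791 [ 0.526 -0.212  0.037] [ 0.588 -0.144  0.125]
scene bowl 448 [0.374 0.354 0.036] [0.479 0.457 0.061]
scene knot 303 [ 0.528 -0.471  0.037] [ 0.587 -0.407  0.059]
side handle 5 [0.4658 0.2281 0.1862] [-0.631 -0.77  -0.09 ] [-0.0034  0.0058]
side pine 0
side perch 347 [ 0.7061 -0.0508  0.1937] [-0.998  0.062  0.004] [-0.0764  0.0728]
side cup 700 [0.514 0.19  0.032] [0.6   0.28  0.107]
 cup c [0.5573 0.2373] 0.001214628460073774 514
side bell 201 [0.417 0.014 0.035] [0.454 0.045 0.082]
side jar 1153 [ 0.51  -0.218  0.039] [ 0.575 -0.155  0.128]
side bowl 429 [0.374 0.355 0.036] [0.475 0.462 0.065]
side knot 839 [ 0.513 -0.477  0.037] [ 0.579 -0.411  0.063]
```

```bash
python3 - <<'E'
from h import *
R={"scene":(355,185,392,250),"side":(215,135,275,192)}
for n,(a,b,c,d) in R.items():
    z=np.load(n+"0.npz"); P=pts(n,z["d"]); hsv=cv2.cvtColor(z["p"],cv2.COLOR_RGB2HSV).astype(int); H,S,V=hsv[...,0],hsv[...,1],hsv[...,2]
    cam=np.linalg.inv(np.array(camera_info(n)["view"]))[:3,3]
    B=np.zeros(H.shape,bool); B[b:d,a:c]=1
    for k,M in dict(handle=B&(H<13)&(S>150)&(V>70)&(P[...,2]>.1),stick=B&(H<26)&(S>70)&(V>80)&(P[...,2]>.06)).items():
        Q=P[M]; Q=Q[np.linalg.norm(Q-np.median(Q,0),axis=1)<.11]
        m=Q.mean(0); ax=np.linalg.svd(Q-m,full_matrices=False)[2][0]; ax*=np.sign(ax[2]); t=(Q-m)@ax
        v=m-cam; v/=np.linalg.norm(v); v-=ax*(v@ax); v/=np.linalg.norm(v); m2=m+v*.007   # surface->axis
        print(n,k,len(Q),m2.round(4),ax.round(3),np.percentile(t,[1,99]).round(3),"tilt",np.degrees(np.arccos(ax[2])).round(1),"HS",np.median(hsv[M],0))
    im=cv2.resize(z["p"][b-20:d+20,a-20:c+20,::-1],None,fx=5,fy=5,interpolation=cv2.INTER_NEAREST); cv2.imwrite(f"pics/z_{n}.png",im)
E
```

```text
scene handle 90 [0.4913 0.2336 0.1508] [-0.641 -0.012  0.767] [-0.031  0.038] tilt 39.9 HS [ 12. 171. 180.]
scene stick 287 [0.5113 0.2337 0.1264] [-0.651 -0.039  0.758] [-0.071  0.072] tilt 40.7 HS [ 13.  95. 166.]
side handle 45 [0.4852 0.2341 0.1645] [-0.673 -0.007  0.739] [-0.045  0.031] tilt 42.3 HS [  9.  221.5  80. ]
side stick 45 [0.4803 0.2365 0.1701] [-0.708 -0.014  0.706] [-0.045  0.024] tilt 45.1 HS [  9.  149.5 103.5]
```

```bash
cat > plan.py <<'E'
from h import *
from scipy.spatial.transform import Rotation as Ro
u=np.array([-.65,-.02,.758]); u/=np.linalg.norm(u)
hc=np.array([.489,.2325,.152])
def frame(xh,s):   # tool down, tool x horizontal along s*xh
    x=s*np.array([xh[0],xh[1],0]); x/=np.linalg.norm(x); z=np.array([0,0,-1.]); return np.c_[x,np.cross(z,x),z]
px=np.array([1,-.062,0]); px/=np.linalg.norm(px); py=np.array([-px[1],px[0],0])
pmid=np.array([.707,-.0455,.188])
rod_goal=pmid+.085*py+np.array([0,0,.023]); hc_goal=rod_goal-.1*px
def final(G,u):    # minimal: turn about horizontal jaw axis, then yaw, so that u -> -px
    h=np.array([-u[0],-u[1],0]); h/=np.linalg.norm(h); n=np.cross(h,[0,0,1])
    a=np.arctan2(u[2],np.hypot(u[0],u[1]))      # raise rod by a
    lev=Ro.from_rotvec(n*a); 
    yaw=Ro.from_euler('z',np.arctan2(px[1],px[0])-np.arctan2(h[1],h[0]))
    return (yaw*lev).as_matrix()@G
E
python3 - <<'E'
from plan import *
print(current_orientation())
for s in(1,-1):
    G=frame(-u,s); F=final(G,u); print(s,"chk",(F@G.T@u).round(3),px)
    for nm,p,R in(("above",hc+[0,0,.15],G),("grasp",hc+[0,0,.06],G),("lift",hc+.1*u+[0,0,.15],G),("final",hc_goal-.06*F[:,2],F)):
        q=ik(p,R); print(nm,p.round(3),None if q is None else np.round(q,1))
E
```

```text
[[-9.70903285e-01  2.39471645e-01 -3.77137072e-04]
 [ 2.39471911e-01  9.70902758e-01 -1.01922358e-03]
 [ 1.22088277e-04 -1.07988125e-03 -9.99999409e-01]]
1 chk [-0.998  0.062 -0.   ] [ 0.99808352 -0.06188118  0.        ]
above [0.489 0.232 0.302] [ 19.1  21.   88.2  -0.   70.9 107.3]
grasp [0.489 0.232 0.212] [ 19.1  27.1  94.4  -0.   58.5 107.3]
lift [0.424 0.23  0.378] [ 21.4  11.9  88.9  -0.   79.1 109.7]
final [0.567 0.048 0.25 ] [  0.3  22.4 121.4 192.6  13.4 -99.8]
-1 chk [-0.998  0.062 -0.   ] [ 0.99808352 -0.06188118  0.        ]
above [0.489 0.232 0.302] [ 19.1  21.   88.2  -0.   70.9 -72.7]
grasp [0.489 0.232 0.212] [ 19.1  27.1  94.4  -0.   58.5 -72.7]
lift [0.424 0.23  0.378] [ 21.4  11.9  88.9  -0.   79.1 -70.3]
final [0.567 0.048 0.25 ] [  0.3  22.4 121.4 192.6  13.4  80.2]
```

```bash
cat >> plan.py <<'E'
def grasp(t,s=-1):
    G=frame(-u,s); h=np.array([-u[0],-u[1],0]); h/=np.linalg.norm(h); n=np.cross([0,0,1],h)
    return Ro.from_rotvec(n*np.radians(t)).as_matrix()@G
E
python3 - <<'E'
from plan import *
G=grasp(25); print(G[:,2]); F=final(G,u); print(F[:,2])
for nm,p,R in(("above",hc-.15*G[:,2],G),("grasp",hc-.06*G[:,2],G),("lift",hc+.1*u+[0,0,.09]-.06*G[:,2],G),("final",hc_goal-.06*F[:,2],F)):
    q=ik(p,R); print(nm,p.round(3),None if q is None else np.round(q,1))
goto(hc-.15*G[:,2],G)
tp,tR=current_position(),current_orientation(); p,d=snapshot("wrist"); cv2.imwrite("pics/w0.png",p[...,::-1]); np.savez("w0.npz",p=p,d=d,tp=tp,tR=tR); c=camera_info("wrist"); print(c,current_t())
E
```

```text
[-0.42241835 -0.01299749 -0.90630779]
[ 0.41188215 -0.02553669 -0.91087923]
above [0.552 0.234 0.288] [ 14.8  36.7  65.7   5.6 101.9 -77. ]
grasp [0.514 0.233 0.206] [ 15.5  38.5  76.4   5.8  89.5 -77.5]
lift [0.449 0.231 0.372] [ 17.   24.6  74.6   6.6 104.9 -74.5]
final [0.588 0.047 0.266] [ -0.7  20.3 101.   -2.1  34.3 -85.6]
{'intrinsics': array([[325.1922621 ,   0.        , 278.45800543],
       [  0.        , 325.1922621 , 210.65744869],
       [  0.        ,   0.        ,   1.        ]]), 'tool_from_camera': array([[ 3.69262667e-04,  9.64114241e-01,  2.65487464e-01,
         7.56966856e-02],
       [ 9.99999846e-01, -4.66013644e-04,  3.01437135e-04,
        -4.52669604e-04],
       [ 4.14340615e-04,  2.65487312e-01, -9.64114265e-01,
        -9.19009197e-02],
       [ 0.00000000e+00,  0.00000000e+00,  0.00000000e+00,
         1.00000000e+00]])} 2.0667
```

View pics/w0.png

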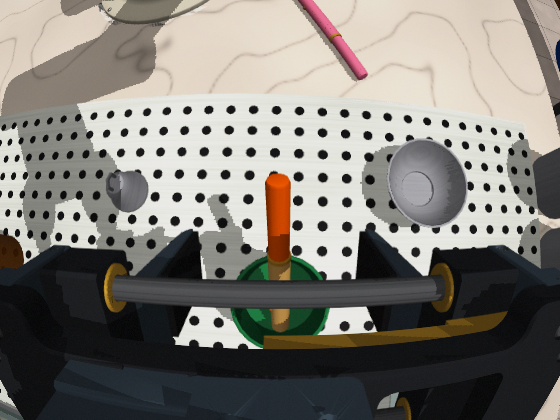

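The wrist view shows the orange handle, (278,178) to (279,258), midway between the open fingers at about 185 and 372 and aligned with the tool. I'll descend, grip and draw it out.

```bash
python3 - <<'E'
from plan import *
G=grasp(25); g=hc-.06*G[:,2]
print(move_l(g,velocity=.1,stop_force=8), current_position()-g)
close_gripper(25); w=current_gripper_width(); print("w",w,current_contact_force().round(2))
for n in("side",):
    p,d=snapshot(n); cv2.imwrite("pics/s1.png",cv2.resize(p[90:230,160:350,::-1],None,fx=4,fy=4))
print(current_t())
E
```

```text
False [4.35618490e-04 8.69417155e-05 4.71112401e-04]
w 0.01737557665248044 [0.28 0.6  0.09]
4.2833
```

View pics/s1.png

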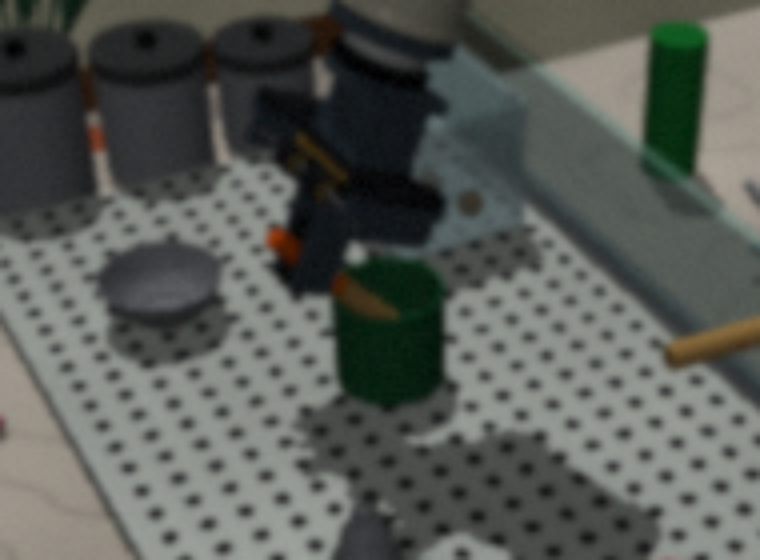

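The fingers hold the handle at its middle (crop 310,265). The cup stands upright and the opening reads 17.4 mm, close to the 18 mm handle. Next I firm the grip and draw it out along the stick's axis.

```bash
python3 - <<'E'
from plan import *
close_gripper(45)
p0=np.array(current_position())
d=u+np.array([0,0,.04]); d/=np.linalg.norm(d)
print(move_l(p0+.03*d,velocity=.05,stop_force=12),current_contact_force().round(2))
print(move_l(p0+.115*d,velocity=.08,stop_force=12),current_contact_force().round(2))
print(move_l(p0+.115*d+[0,0,.085],velocity=.12),current_contact_force().round(2),current_gripper_width())
dwell(.2)
P,D=snapshot("scene"); np.savez("scene1.npz",p=P,d=D); cv2.imwrite("pics/sc1.png",P[...,::-1][100:340,120:500])
P,D=snapshot("side"); np.savez("side1.npz",p=P,d=D); cv2.imwrite("pics/sd1.png",P[...,::-1])
print(current_position(),current_t())
E
```

```text
False [ 0.08  0.07 -1.57]
False [ 0.72  0.51 -1.2 ]
False [-0.07 -0.03 -1.35] 0.016997902696435772
[0.44166223 0.23100741 0.38014228] 7.6167
```

View pics/sd1.png

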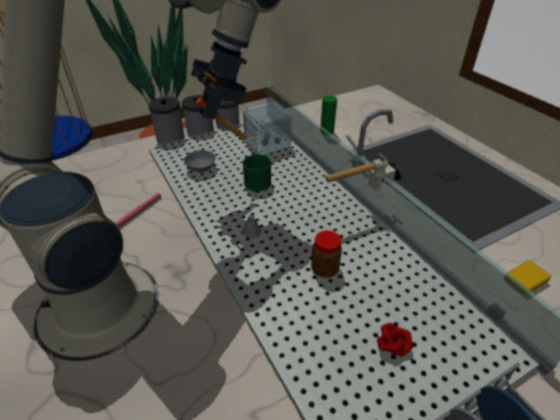

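The perch is clear of the cup: its pine rod runs about (215,108)-(253,138). The cup stands where it was, at (257,173). I'll measure how the stick sits in the hand.

```bash
cat > stick.py <<'E'
from plan import *
def stick(f,n,ctr,ax0,pineonly=False,r=.03):
    z=np.load(f); P=pts(n,z["d"]); hsv=cv2.cvtColor(z["p"],cv2.COLOR_RGB2HSV).astype(int); H,S,V=np.moveaxis(hsv,2,0)
    rel=P-ctr; t=rel@ax0; dist=np.linalg.norm(rel-t[...,None]*ax0,axis=-1)
    M=(dist<r)&(t>-.16)&(t<.06)&(H<26)&(S>75)&(V>60)&(z["d"]>0)
    if pineonly: M&=t<-.03
    cam=np.linalg.inv(np.array(camera_info(n)["view"]))[:3,3]; Q=P[M]
    for _ in range(3):
        m=Q.mean(0); a=np.linalg.svd(Q-m,full_matrices=False)[2][0]; a*=np.sign(a@ax0)
        e=Q-m; e=np.linalg.norm(e-np.outer(e@a,a),axis=1); Q=Q[e<.013]
    v=m-cam; v-=a*(v@a); v/=np.linalg.norm(v); m=m+.0078*v; tt=(Q-m)@a
    end=m+a*np.percentile(tt,.7); return len(Q),m,a,end,end+.06*a,end+.16*a   # pine end, rod mid, handle centre
E
python3 - <<'E'
from stick import *
p=np.array([0.44166223,0.23100741,0.38014228]); G=grasp(25); c=p+.06*G[:,2]; print("grasp pt",c.round(4),"u",u.round(3))
for n in("scene","side"):
  for po in(0,1):
    k,m,a,e,rm,h=stick(n+"1.npz",n,c,u,po); print(n,k,"a",a.round(3),"end",e.round(4),"rod",rm.round(4),"hc",h.round(4))
E
```

```text
grasp pt [0.4163 0.2302 0.3258] u [-0.651 -0.02   0.759]
scene 339 a [-0.652 -0.009  0.758] end [0.518  0.2331 0.2065] rod [0.4789 0.2325 0.252 ] hc [0.4137 0.2316 0.3279]
scene 253 a [-0.644 -0.023  0.765] end [0.5176 0.2338 0.2063] rod [0.479  0.2324 0.2521] hc [0.4146 0.2301 0.3286]
side 204 a [-0.652 -0.01   0.758] end [0.5203 0.2341 0.2105] rod [0.4812 0.2335 0.256 ] hc [0.416  0.2325 0.3318]
side 149 a [-0.643 -0.031  0.765] end [0.5203 0.2352 0.2098] rod [0.4817 0.2333 0.2557] hc [0.4174 0.2303 0.3322]
```

```bash
python3 - <<'E'
from stick import *
G=grasp(25); F=final(G,u); g=rod_goal-.097*px; tg=g-.06*F[:,2]
for q in(tg,tg+.09*py-.06*px+[0,0,.09]): print(ik(q,F).round(1))
goto(tg+.09*py-.06*px+[0,0,.09],F)
move_l(tg+.04*py+[0,0,.03],velocity=.12)
move_l(tg,velocity=.06,stop_force=6); dwell(.4)
print(current_position()-tg,current_contact_force().round(2),current_gripper_width(),current_t())
for n in("scene","side"):
    P,D=snapshot(n); np.savez(n+"2.npz",p=P,d=D); cv2.imwrite(f"pics/{n}2.png",P[...,::-1])
    for po in(0,1):
        k,m,a,e,rm,h=stick(n+"2.npz",n,g,-px,po); print(n,k,"a",a.round(3),"rod",rm.round(4),"rel",((rm-pmid)@np.c_[px,py,[0,0,1]]).round(4))
    k,m,a,e,rm,h=stick(n+"2.npz",n,pmid-.1*px,-px,1); print(" clamped",k,a.round(3),(m+a*((pmid-m)@a)).round(4))
E
```

```text
[ -0.7  20.5 100.7  -2.1  34.5 -85.7]
[ 11.6  11.5  97.4  -8.3  47.8 -70.6]
[9.43482527e-06 1.33940993e-04 7.05105165e-05] [ 0.9  -0.82 -1.13] 0.016972329720110493 10.95
scene 356 a [-0.999  0.05   0.011] rod [0.714  0.0393 0.2091] rel [0.0017 0.0851 0.0211]
scene 259 a [-0.998  0.059  0.028] rod [0.7139 0.0393 0.2095] rel [0.0017 0.0851 0.0215]
 clamped 227 [-0.998  0.062  0.   ] [ 0.707  -0.0459  0.1862]
side 252 a [-0.998  0.061 -0.005] rod [0.7127 0.0402 0.2119] rel [0.0004 0.0859 0.0239]
side 224 a [-0.999  0.047 -0.006] rod [0.7127 0.04   0.2119] rel [0.0004 0.0857 0.0239]
 clamped 287 [-0.998  0.069  0.001] [ 0.707  -0.045   0.1887]
```

View pics/scene2.png

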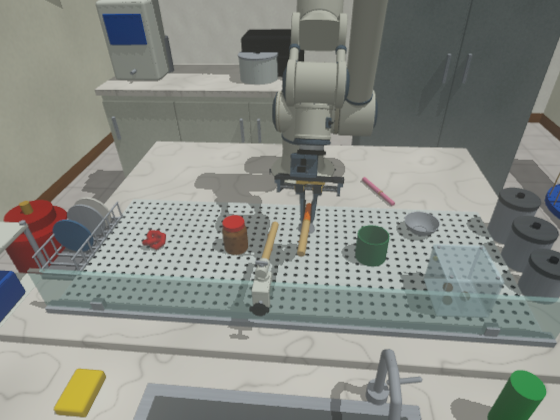

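View pics/side2.png

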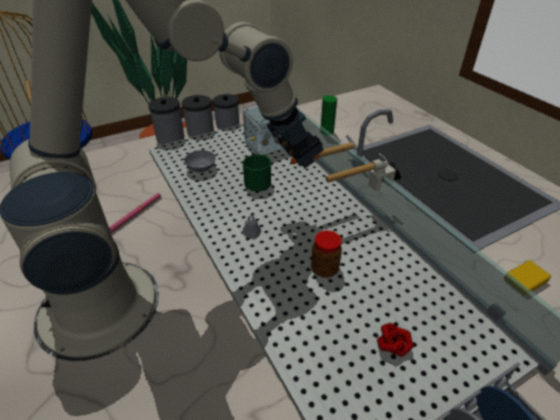

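Both views show the two pine rods parallel: hand perch (307,235) and clamped perch (270,240) in the scene view. The cup, bowl, bell, jar and toy sit at their starting pixels. Every number is well inside its limits, so I'm handing in.

```bash
python3 - <<'E'
from station import *
import numpy as np
print(np.abs(current_qvel()).max(),current_gripper_width(),current_t()); job_done()
E
```

```text
0.18064999876790788 0.01697431271765627 11.05
the job is handed in; nothing more can be done
```

I took the hand perch by the middle of its orange handle, drew it out of the cup along its own axis, turned it level and brought it beside the clamped perch. I handed the job in at about 11 s, still holding it; no verdict is reported.

| Last check (both cameras) | Measured | Allowed |
|---|---|---|
| Rod middles, along the perch | 0–2 mm | within 35 mm |
| Rod middles, apart | 85–86 mm | 55–115 mm |
| Hand perch higher by | 21–24 mm | 3–45 mm |
| Off level | up to about 1.6° | about 9.7° |
| Off parallel | within about 1° | about 11.5° |

- **Grip:** it was set to 45 N, with the fingers holding at 17 mm.
- **Motion and contact:** the highest joint speed reading just before hand-in was 0.18 (in degrees/s, I take it). The force on the tool was about 1.7 N, which I put down mostly to the perch's own weight. I saw no sign of touching the clamped perch.
- **Other objects:** in the last pictures the cup was standing and it, the bowl, bell, jar and toy looked unmoved. I judged this by eye and did not re-measure their positions.
- **Disagreements:** the two cameras differed by about 2–3 mm in height. The fit to the pine rod alone gave a tilt of about 1.6° in the scene view and about 0.3° the other way in the side view. Both differences are far inside the limits.

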